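Clamp the wide setting ring on its pin stand

ROBOT

A 6-joint arm with a two-finger parallel gripper is mounted at the origin on a cart in front of the work surface, level with it; the furniture and walls round the work are solid. World frame = base frame: x ahead of the robot, y to its left, z up, the work surface at z = 0. Lengths are in m, angles in rad, forces in N, time in s.
With the tool pointing down it reaches from about 0.325 to 0.775 m from the base axis. Payload 5.5 kg.
Tool frame: the origin (TCP) lies midway between the tips of the shut fingers; the grasp point (between the pads) lies 19 mm behind it; y points along the fingers, x is the direction in which the jaws open and shut, and the axes are right-handed (so a half turn about y gives the same grasp; the last joint's range is limited). The gripper opens to 88 mm and grips with 3 to 60 N. Pads are 20 mm wide; open, the fingers measure 115 mm over their backs; the gripper's body (75 mm by 178 mm) begins 61 mm behind the grasp point.
Start: joints at [1.045, 0.091, 1.231, -0, 1.82, -0.057], TCP at [0.271, 0.535, 0.223] pointing down, gripper open.
Joint ranges: [-2.87, 2.87], [-0.86, 2.18], [0.17, 2.46], [-1.51, 4.65], [0.06, 2.69], [-2.65, 2.65]. Speed limits (rad/s): [2.57, 2.57, 3.01, 3.14, 3.14, 3.14].

INTERFACE

Orientations are given as a unit quaternion [x, y, z, w].
In Python, from rig import * gives the robot as it stands.
- The arm moves only by the tool jog_arm, never from a script. Its arguments are lists of equal length, an entry for each row: "delta_pos": the shift along the tool's x, y, z as a fraction of full scale, a list of three; "rotation": the turn, a rotation vector about the tool's x, y, z as a fraction of full scale, a list of three; "gripper": the opening, from 0 (shut) to 1 (fully open). In form: {"delta_pos": [[tx, ty, tz], ...], "rotation": [[wx, wy, wz], ...], "gripper": [gripper, ...]}. A call has 1 to 8 rows; each row is the pose to reach, as a shift and turn from the pose commanded when the call began, along the tool's axes at that moment; what a row does not reach only later rows make up. Full scale, the value 1, is 400 mm for a shift and 90 degrees for a turn. A row lasts 1/12 s, in which the tool goes at most 41.7 mm and 7.16 degrees, less where a joint would pass 70% of its speed; a pose out of reach is approached as far as the arm can. A call with a number of a shift or a turn outside -1 to 1 is refused whole. A call with a gripper value outside its range is refused whole. The fingers move at their own pace and stop on an object; "force" is the grip in N (left out, the last holds). Time passes only in rows, so rows that repeat a pose let the fingers close. It gives the time, the measured TCP pose, the force and the opening at its end, in the units of the state.
- observe(): the state, without advancing time (a new reading comes with each control period).
- grab_frame(name): name is "side" or "top" or "wrist"; returns a dict with "frame" (400x640x3 uint8, red, green, blue), "fx", "fy", "cx", "cy" (pixels), "R" (3x3) and "t" (3): a world point X has camera coordinates R X + t. Camera axes: x right, y down, z forward; pixel columns grow to the right and rows downward; lengths in m; the calibration is good to about 2 mm. A picture is of the moment at which its call begins. There is no depth.
- close_job(): hands the job in, once; it reports no verdict.
The state is a dict: "t": time; "q": joint angles; "dq": joint speeds; "effort": joint torques, N m; "tcp_pos": TCP position; "ee_rot": TCP orientation; "wrist_force": force on the tool from outside, world axes, zero at the start; "moment": the same for the moment, N m; "gripper_width": finger opening in m.
Only numpy, scipy, OpenCV 4.12 (cv2) and the standard library are available. Lean on these libraries where they do the work, as an engineer would, in place of code of your own. Each camera call takes 0.05 s, during which the arm holds its last target. There are 200 camera calls.

TASK

Two setting rings stand on the sprung tables of two identical pin stands. Take the clamping cover by its knob, slide it over the locating pin of the stand that carries the wider ring until it drops on and rests flat on that ring, then press it fully down against the springs. Finish while still holding the cover by its knob, pressed fully down; leave the other stand and its ring alone.

Things in the scene. Friction and masses are not known exactly. Their poses are not given: they have to be found in the camera images.
- cover_mid (a point): the clamping cover, plain aluminium, 0.2 kg, standing flange down near the bench's front edge: round flange 70 mm across and 8 mm thick, knob 30 mm in diameter on it, 58 mm high in all. A blind bore 14 mm in diameter, 34 mm deep, enters the underside at the centre. The point is on the axis, 29 mm above the underside; z is up along the axis; it is round, so yaw does not matter
- pin_a (a point): top centre of the fixed upright steel pin of stand a, 11 mm in diameter, top edge chamfered 1.3 mm, 64 mm above the bench and 14 mm above the top of the ring round it. The cover's underside meets the pin's top at 64 mm, rests on the ring at 50 mm once it has dropped on, and is at 40 mm when pressed fully down (all above the bench)
- pin_b (a point): top centre of the pin of stand b, which is built just like stand a: a fixed dark steel block 90 x 90 x 14 mm with the pin at its centre, and round the pin a sprung aluminium table, a disc 70 mm across, its top 32 mm above the bench at rest. A ring 18 mm high stands on each table round the pin
- table_a (a joint): how far the sprung table of stand a is pressed down, in m: 0 at rest, 0.010 at its stop. The springs push up with about 6 N at rest and 13 N at the stop; table, ring and cover together weigh about 4 N of that
- table_b (a joint): the same for the table of stand b. (The fixed black device with a brass cup and crank that stands between the cover and the stands is 150 mm high)
- wide_ring_mid (a point): the wider plain steel setting ring: 60 mm outside diameter, 44 mm bore, 18 mm high, loose on the table of one of the two stands (which one varies), round its pin. The point is its centre, half-way up
- narrow_ring_mid (a point): the narrower setting ring: 42 mm outside diameter, 30 mm bore, 18 mm high, loose on the table of the other stand, round its pin. The point is its centre, half-way up
There are look-alikes about, which are no part of the job. Leave any turquoise look-alike of the part that bears wide_ring_mid alone.

How it is judged:
By the outcome, as a careful person would: the job done as asked, in the order asked, and still so for the second after the job is handed in, while the arm keeps its last pose, push and grip.
It also fails if it takes over 42 s, if anything falls off the work surface, if the arm or the gripper's body presses on something with over 40 N, if the wrist force passes 120 N, or if a joint passes its speed limit or range.

## Working session

There is one attempt and no reset: what is moved stays moved. The work goes in short steps, Python scripts to look and compute and a tool call to move; the robot and the scene stay as the last step left them, time stands still between calls to the robot, and variables do not carry over. Pictures are saved under pics/ and viewed, about 8 in all and at most 12, crops included, and the job is handed in when it is done.

Besides the shell and the picture viewer there is one more tool, called after ">>>" as name(argument=value, ...), one argument or row to a line, values as JSON. jog_arm: Moves the arm, as the interface text tells. Shift numbers are shares of 400 mm and turn numbers shares of 90 degrees, none past 1 either way. Its arguments: {"type":"object","properties":{"delta_pos":{"type":"array"},"rotation":{"type":"array"},"gripper":{"type":"array"},"force":{"type":"number"}},"required":["delta_pos","rotation","gripper"]}

```bash
mkdir -p pics; cat > h.py <<'E'
from rig import *
import numpy as np, cv2, pickle
from scipy.spatial.transform import Rotation as Ro
def snap(n,f):
    g=grab_frame(n); cv2.imwrite(f'pics/{f}.png',cv2.cvtColor(g['frame'],cv2.COLOR_RGB2BGR)); pickle.dump(g,open(f'pics/{f}.pkl','wb')); return g
def ld(f): return pickle.load(open(f'pics/{f}.pkl','rb'))
def ray(g,u,v,z):
    R=np.array(g['R']);t=np.array(g['t']);c=-R.T@t
    d=R.T@np.array([(u-g['cx'])/g['fx'],(v-g['cy'])/g['fy'],1]); return c+d*(z-c[2])/d[2]
def proj(g,X):
    p=np.array(g['R'])@np.array(X)+np.array(g['t']); return [g['fx']*p[0]/p[2]+g['cx'],g['fy']*p[1]/p[2]+g['cy']]
E
python3 - <<'E'
from h import *
for n in('side','top'):
    g=snap(n,n+'1'); print(n,g['fx'],g['cx'],g['cy'],np.round(-np.array(g['R']).T@g['t'],3),np.round(g['R'],2).tolist())
o=observe();print(o['tcp_pos'],Ro.from_quat(o['ee_rot']).as_matrix().round(3),o['t'],o['wrist_force'])
E
```

```text
side 458.2973881938962 310.38609856048413 201.07080159875437 [0.7   0.547 1.149] [[-0.95, 0.32, 0.0], [0.28, 0.82, -0.5], [-0.16, -0.47, -0.87]]
top 378.75891814863496 314.5597620874513 204.28708003145982 [ 0.335 -0.041  1.094] [[-0.02, -1.0, -0.02], [-0.99, 0.03, -0.16], [0.16, 0.02, -0.99]]
[0.27094953 0.53504338 0.22161947] [[ 0.452 -0.001 -0.892]
 [ 0.892 -0.002  0.452]
 [-0.002 -1.     0.   ]] 0.1 [-0.59352814  0.84517661 -1.03234739]
```

View pics/top1.png

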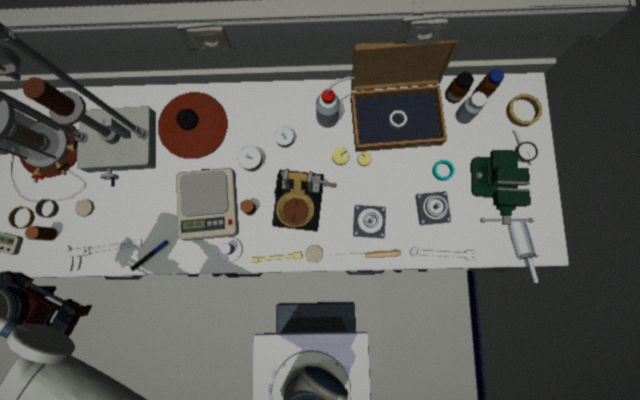

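View pics/side1.png

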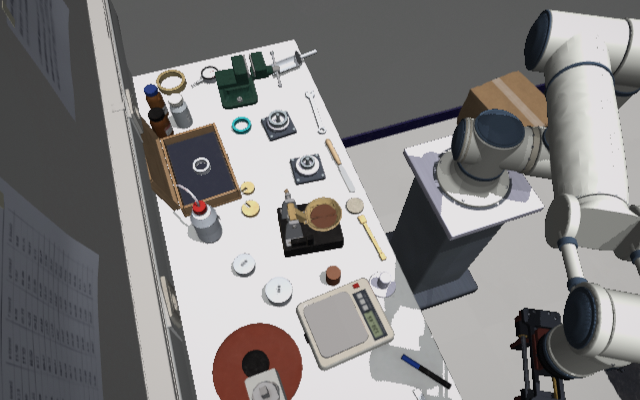

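```bash
python3 - <<'E'
import cv2,numpy as np
t=cv2.imread('pics/top1.png');s=cv2.imread('pics/side1.png')
def c(i,x,y,w,h,k): return cv2.resize(i[y:y+h,x:x+w],None,fx=k,fy=k,interpolation=cv2.INTER_CUBIC)
a=c(t,345,180,115,70,7)[:,:800]; a=cv2.copyMakeBorder(a,0,0,0,800-a.shape[1],0) if a.shape[1]<800 else a
cv2.imwrite('pics/c1.png',np.clip(a*1.0,0,255))
b=np.hstack([c(s,250,95,90,90,4.0),c(s,340,240,90,90,4.0)])
d=np.hstack([c(t,200,215,90,55,4.0),c(s,230,245,90,55,4.0)])
cv2.imwrite('pics/c2.png',np.vstack([b,d]))
E
```

```text
[ WARN:0@0.051] global loadsave.cpp:1063 imwrite_ Unsupported depth image for selected encoder is fallbacked to CV_8U.
```

View pics/c1.png

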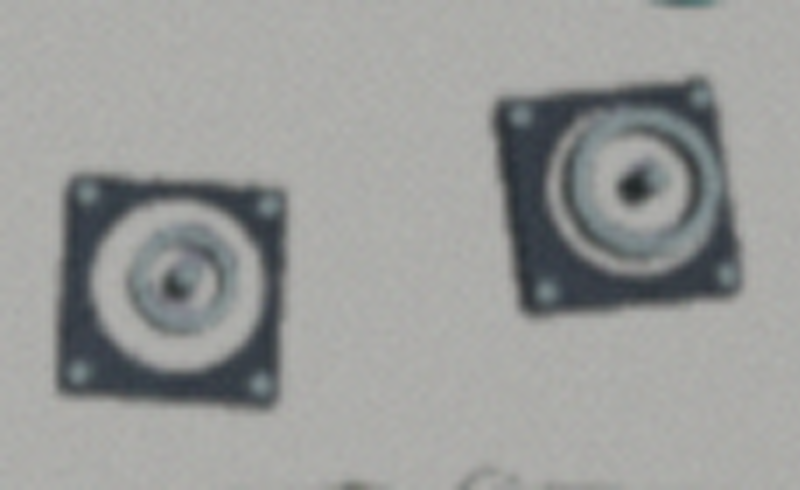

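View pics/c2.png

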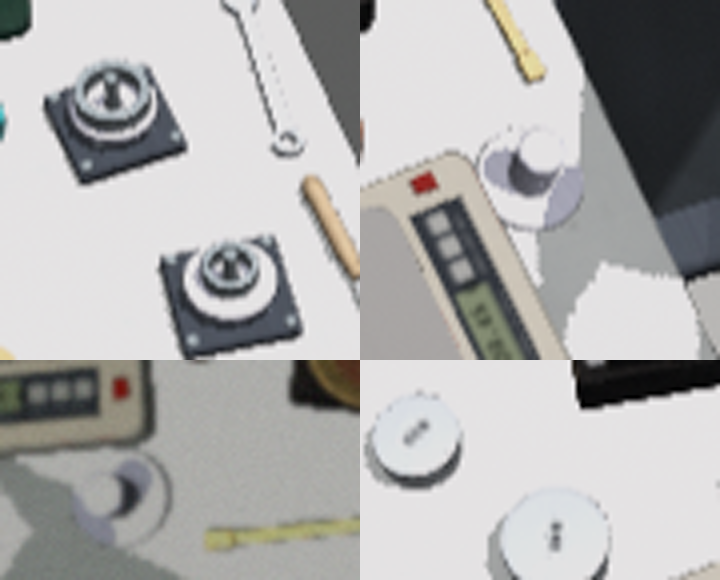

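```bash
python3 - <<'E'
from h import *
T=ld('top1');S=ld('side1')
for n,g,u,v,z in [('knob T',T,225,248,.058),('fl T',T,230.7,250,.008),('knob S',S,386,277,.058),('fl S',S,382.5,284.5,.008),
 ('pin T',T,438.6,204,.064),('block T',T,345+618/7,180+196/7,.014),('block S',S,250+116/4,95+124/4,.014),('table T',T,345+632/7,180+187/7,.032),('ring T',T,345+645/7,180+182/7,.05),('pin S',S,250+113/4,95+75/4,.064),('ring S',S,250+114/4,95+88/4,.05),
 ('dev T1',T,273,228,0),('dev T2',T,322,230,0),('dev T3',T,277,170,0.05),('dev',T,326,172,.05),('scaleTR',T,234,170,.05),('scaleBR',T,238,236,.05)]:
    print(n,ray(g,u,v,z).round(4))
E
```

```text
knob T [0.3882 0.2266 0.058 ]
fl T [0.3847 0.223  0.008 ]
knob S [0.3842 0.2255 0.058 ]
fl S [0.3866 0.2268 0.008 ]
pin T [ 0.494  -0.3604  0.064 ]
block T [ 0.4905 -0.36    0.014 ]
block S [ 0.4909 -0.3558  0.014 ]
table T [ 0.4915 -0.3605  0.032 ]
ring T [ 0.4907 -0.3604  0.05  ]
pin S [ 0.4884 -0.3624  0.064 ]
ring S [ 0.4887 -0.3615  0.05  ]
dev T1 [0.4457 0.1023 0.    ]
dev T2 [ 0.4365 -0.0398  0.    ]
dev T3 [0.6057 0.0836 0.05  ]
dev [ 0.596  -0.0553  0.05  ]
scaleTR [0.6091 0.2064 0.05  ]
scaleBR [0.4208 0.193  0.05  ]
```

```bash
cat >> h.py <<'E'
def to(*ps):
    o=observe();R=Ro.from_quat(o['ee_rot']).as_matrix()
    print('t',round(o['t'],2),'tcp',np.round(o['tcp_pos'],4),'F',np.round(o['wrist_force'],1),'M',np.round(o['moment'],2),'w',round(o['gripper_width'],4),'ydown',R[:,1].round(4))
    for p in ps: print(p,(R.T@(np.array(p)-o['tcp_pos'])/.4).round(4), 'in-plane frac')
E
python3 -c "
from h import *
to((.386,.225,.16))"
```

```text
t 0.1 tcp [0.2709 0.535  0.2216] F [-0.6  0.8 -1. ] M [-0.02 -0.02 -0.  ] w 0.0877 ydown [-9.0e-04 -1.5e-03 -1.0e+00]
(0.386, 0.225, 0.16) [-0.5613  0.155  -0.6068] in-plane frac
```

>>> jog_arm(
  delta_pos=[
    [-0.56,0.155,-0.607],
    [-0.56,0.155,-0.607],
    [-0.56,0.155,-0.607],
    [-0.56,0.155,-0.607],
    [-0.56,0.155,-0.607],
    [-0.56,0.155,-0.607],
    [-0.56,0.155,-0.607],
    [-0.56,0.155,-0.607],
  ],
  rotation=[
    [0,0,0],
    [0,0,0],
    [0,0,0],
    [0,0,0],
    [0,0,0],
    [0,0,0],
    [0,0,0],
    [0,0,0],
  ],
  gripper=[0.7,0.7,0.7,0.7,0.7,0.7,0.7,0.7],
  force=30,
)

```text
t: 0.77
tcp_pos: [0.3855, 0.2264, 0.1604]
ee_rot: [0.602, 0.37, -0.37, -0.602]
wrist_force: [1.5, -1.2, 0.1]
gripper_width: 0.0614
```

>>> jog_arm(
  delta_pos=[
    [0,0,0],
    [0,0,0],
    [0,0,0],
    [0,0,0],
  ],
  rotation=[
    [0,0,0],
    [0,0,0],
    [0,0,0],
    [0,0,0],
  ],
  gripper=[0.7,0.7,0.7,0.7],
)

```text
t: 1.1
tcp_pos: [0.3852, 0.2294, 0.1614]
ee_rot: [-0.602, -0.371, 0.371, 0.602]
wrist_force: [0.1, 0.5, -0.2]
gripper_width: 0.0616
```

```bash
python3 -c "
from h import *
to((.386,.225,.16),(.386,.225,.021))
g=snap('wrist','w1');T=snap('top','top2')
o=observe();print(g['fx'],(-np.array(g['R']).T@g['t']).round(3),np.round(g['R'],2).tolist(),proj(g,(.386,.225,.058)),proj(g,(.386,.225,.008)))"
```

```text
t 1.1 tcp [0.3852 0.2294 0.1614] F [ 0.1  0.5 -0.2] M [-0.    0.06 -0.02] w 0.0616 ydown [ 0.e+00  5.e-04 -1.e+00]
(0.386, 0.225, 0.16) [-0.009   0.0034 -0.0067] in-plane frac
(0.386, 0.225, 0.021) [-0.0091  0.3509 -0.0067] in-plane frac
330.9122464267289 [0.325 0.26  0.324] [[0.45, 0.89, 0.0], [0.87, -0.44, 0.25], [0.22, -0.11, -0.97]] [np.float64(317.33484096961854), np.float64(201.3255104970795)] [np.float64(317.94575426904885), np.float64(188.30914795452472)]
```

View pics/w1.png

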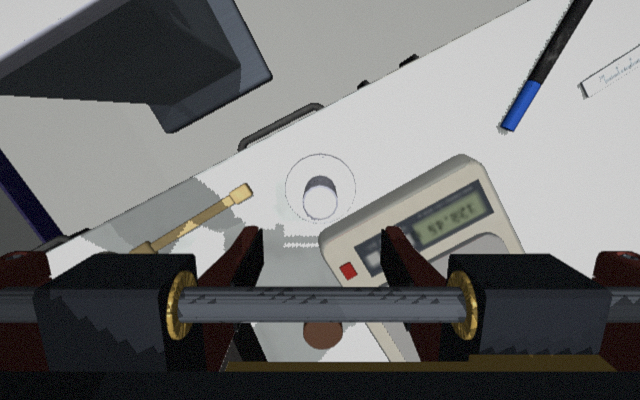

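```bash
python3 -c "
from h import *
g=ld('w1')
for z in (.058,): print(ray(g,320,200.5,z).round(4))
print(ray(g,320,188,.008).round(4))
o=observe();
for u in(0,.03,-.03): print(proj(g,o['tcp_pos']+Ro.from_quat(o['ee_rot']).as_matrix()[:,0]*u))
to((.3866,.2262,.07),(.3866,.2262,.022))"
```

```text
[0.3864 0.2273 0.058 ]
[0.3866 0.2269 0.008 ]
[np.float64(322.0710006208804), np.float64(246.0796922210034)]
[np.float64(379.1654922238962), np.float64(246.0310473169938)]
[np.float64(264.9802502530572), np.float64(246.12833393745447)]
t 1.2 tcp [0.3851 0.2296 0.1614] F [ 0.9 -0.4 -0.3] M [0.04 0.04 0.04] w 0.0615 ydown [ 1.e-04  3.e-04 -1.e+00]
(0.3866, 0.2262, 0.07) [-0.0061  0.2284 -0.0072] in-plane frac
(0.3866, 0.2262, 0.022) [-0.0061  0.3484 -0.0072] in-plane frac
```

>>> jog_arm(
  delta_pos=[
    [-0.004,0.08,-0.006],
    [-0.004,0.16,-0.006],
    [-0.004,0.228,-0.006],
    [-0.004,0.228,-0.006],
    [-0.004,0.228,-0.006],
    [-0.004,0.228,-0.006],
  ],
  rotation=[
    [0,0,0],
    [0,0,0],
    [0,0,0],
    [0,0,0],
    [0,0,0],
    [0,0,0],
  ],
  gripper=[0.7,0.7,0.7,0.7,0.7,0.7],
)

```text
t: 1.7
tcp_pos: [0.3874, 0.2268, 0.0719]
ee_rot: [0.602, 0.371, -0.37, -0.602]
wrist_force: [0.2, -0.6, -0.1]
gripper_width: 0.0614
```

```bash
python3 -c "
from h import *
to((.3865,.227,.022))
g=snap('wrist','w2');print(proj(g,(.3865,.227,.058)))
import cv2
cv2.imwrite('pics/w2c.png',cv2.resize(cv2.imread('pics/w2.png')[130:330,200:440],None,fx=3,fy=3))"
```

```text
t 1.7 tcp [0.3874 0.2268 0.0719] F [ 0.2 -0.6 -0.1] M [ 0.02 -0.02 -0.05] w 0.0614 ydown [ 0.0018  0.001  -1.    ]
(0.3865, 0.227, 0.022) [-0.0008  0.1246  0.0025] in-plane frac
[np.float64(321.3314166135468), np.float64(235.3781563123001)]
```

View pics/w2c.png

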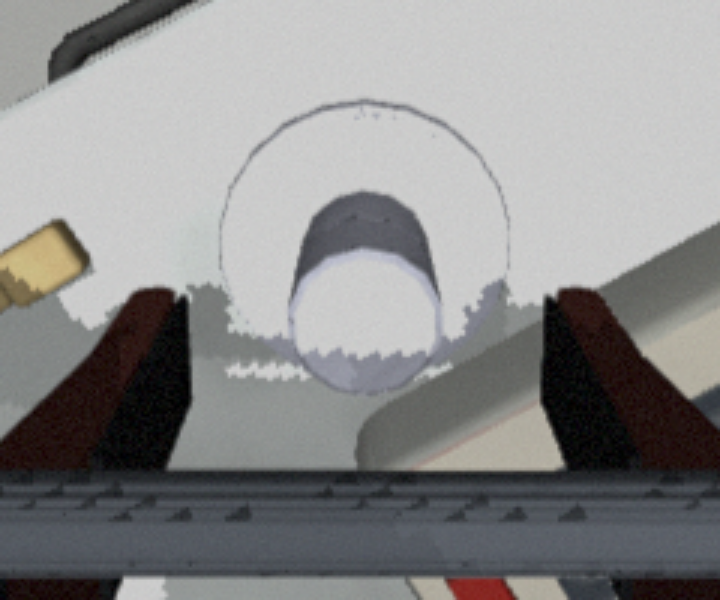

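>>> jog_arm(
  delta_pos=[
    [0,0.07,0],
    [0,0.128,0],
    [0,0.128,0],
    [0,0.128,0],
    [0,0.128,0],
    [0,0.128,0],
    [0,0.128,0],
    [0,0.128,0],
  ],
  rotation=[
    [0,0,0],
    [0,0,0],
    [0,0,0],
    [0,0,0],
    [0,0,0],
    [0,0,0],
    [0,0,0],
    [0,0,0],
  ],
  gripper=[0.7,0.7,0.7,0.7,0.4,0,0,0],
  force=50,
)

```text
t: 2.42
tcp_pos: [0.3877, 0.2261, 0.0201]
ee_rot: [0.603, 0.371, -0.369, -0.602]
wrist_force: [0.2, 0.6, -0.3]
gripper_width: 0.0378
```

>>> jog_arm(
  delta_pos=[
    [0,0,0],
    [0,0,0],
    [0,0,0],
    [0,0,0],
    [0,0,0],
    [0,0,0],
  ],
  rotation=[
    [0,0,0],
    [0,0,0],
    [0,0,0],
    [0,0,0],
    [0,0,0],
    [0,0,0],
  ],
  gripper=[0,0,0,0,0,0],
)

```text
t: 2.92
tcp_pos: [0.3873, 0.226, 0.0194]
ee_rot: [0.602, 0.371, -0.37, -0.602]
wrist_force: [-0.6, 0.1, 5.5]
gripper_width: 0.0292
```

```bash
python3 -c "
from h import *
to()"
```

```text
t 2.92 tcp [0.3873 0.226  0.0194] F [-0.6  0.1  5.5] M [ 0.01  0.11 -0.01] w 0.0292 ydown [ 1.1e-03  6.0e-04 -1.0e+00]
```

>>> jog_arm(
  delta_pos=[
    [0,-0.1,0],
    [0,-0.2,0],
    [0,-0.3,0],
    [0,-0.4,0],
    [0,-0.5,0],
    [0,-0.5,0],
    [0,-0.5,0],
    [0,-0.5,0],
  ],
  rotation=[
    [0,0,0],
    [0,0,0],
    [0,0,0],
    [0,0,0],
    [0,0,0],
    [0,0,0],
    [0,0,0],
    [0,0,0],
  ],
  gripper=[0,0,0,0,0,0,0,0],
)

```text
t: 3.58
tcp_pos: [0.3866, 0.2256, 0.217]
ee_rot: [-0.602, -0.369, 0.371, 0.603]
wrist_force: [0.2, 0.1, -2.2]
gripper_width: 0.029
```

```bash
python3 -c "
from h import *
to((.4,-.02,.22),(.491,-.360,.16))"
```

```text
t 3.58 tcp [0.3866 0.2256 0.217 ] F [ 0.2  0.1 -2.2] M [-0.05  0.01 -0.01] w 0.029 ydown [-0.0021 -0.0011 -1.    ]
(0.4, -0.02, 0.22) [-0.5326 -0.0068 -0.3072] in-plane frac
(0.491, -0.36, 0.16) [-1.1878  0.1436 -0.8945] in-plane frac
```

>>> jog_arm(
  delta_pos=[
    [-0.533,0,-0.307],
    [-0.533,0,-0.307],
    [-0.533,0,-0.307],
    [-0.533,0,-0.307],
    [-0.533,0,-0.307],
    [-0.533,0,-0.307],
    [-0.533,0,-0.307],
    [-0.533,0,-0.307],
  ],
  rotation=[
    [0,0,0],
    [0,0,0],
    [0,0,0],
    [0,0,0],
    [0,0,0],
    [0,0,0],
    [0,0,0],
    [0,0,0],
  ],
  gripper=[0,0,0,0,0,0,0,0],
)

```text
t: 4.25
tcp_pos: [0.3992, -0.0216, 0.2158]
ee_rot: [-0.602, -0.367, 0.37, 0.605]
wrist_force: [0.4, 0.7, -1.4]
gripper_width: 0.0291
```

>>> jog_arm(
  delta_pos=[
    [-0.655,0,-0.587],
    [-0.655,0,-0.587],
    [-0.655,0,-0.587],
    [-0.655,0,-0.587],
    [-0.655,0,-0.587],
    [-0.655,0,-0.587],
    [-0.655,0,-0.587],
    [-0.655,0,-0.587],
  ],
  rotation=[
    [0,0,0],
    [0,0,0],
    [0,0,0],
    [0,0,0],
    [0,0,0],
    [0,0,0],
    [0,0,0],
    [0,0,0],
  ],
  gripper=[0,0,0,0,0,0,0,0],
)

```text
t: 4.92
tcp_pos: [0.4875, -0.3416, 0.2163]
ee_rot: [-0.601, -0.371, 0.371, 0.603]
wrist_force: [0.8, -0.0, -1.6]
gripper_width: 0.0292
```

>>> jog_arm(
  delta_pos=[
    [0,0,0],
    [0,0,0],
    [0,0,0],
    [0,0,0],
    [0,0,0],
    [0,0,0],
    [0,0,0],
    [0,0,0],
  ],
  rotation=[
    [0,0,0],
    [0,0,0],
    [0,0,0],
    [0,0,0],
    [0,0,0],
    [0,0,0],
    [0,0,0],
    [0,0,0],
  ],
  gripper=[0,0,0,0,0,0,0,0],
)

```text
t: 5.58
tcp_pos: [0.4865, -0.3413, 0.2195]
ee_rot: [0.603, 0.371, -0.37, -0.602]
wrist_force: [-0.1, 0.1, -1.6]
gripper_width: 0.0294
```

```bash
python3 -c "
from h import *
to((.491,-.360,.10))
for n in('wrist','top','side'):
  g=snap(n,n+'3');print(n,[np.round(proj(g,(.491,-.36,z)),1) for z in(.014,.05,.064)])
o=observe();print(o['q'])
import cv2
w=cv2.imread('pics/wrist3.png');t=cv2.imread('pics/top3.png');s=cv2.imread('pics/side3.png')
f=lambda i,x,y,w,h,k:cv2.resize(i[y:y+h,x:x+w],None,fx=k,fy=k,interpolation=cv2.INTER_CUBIC)
cv2.imwrite('pics/m3.png',np.vstack([f(w,160,60,320,200,2.5)[:, :800],np.hstack([f(t,390,170,100,25*2,4),f(s,240,80,100,50,4)])]))
"
```

```text
t 5.58 tcp [ 0.4865 -0.3413  0.2195] F [-0.1  0.1 -1.6] M [-0.02  0.01 -0.  ] w 0.0294 ydown [ 9.e-04 -7.e-04 -1.e+00]
(0.491, -0.36, 0.1) [-0.0367  0.2988 -0.0307] in-plane frac
wrist [array([308.8, 186.5]), array([307.4, 193.9]), array([306.9, 197.2])]
top [array([433.3, 207.8]), array([437. , 205.9]), array([438.5, 205.1])]
side [array([278.6, 125. ]), array([277.9, 117.5]), array([277.7, 114.5])]
[-6.69553230e-01  7.49351231e-02  1.25414079e+00 -5.81032027e-07
  1.81205615e+00 -1.77167346e+00]
```

View pics/m3.png

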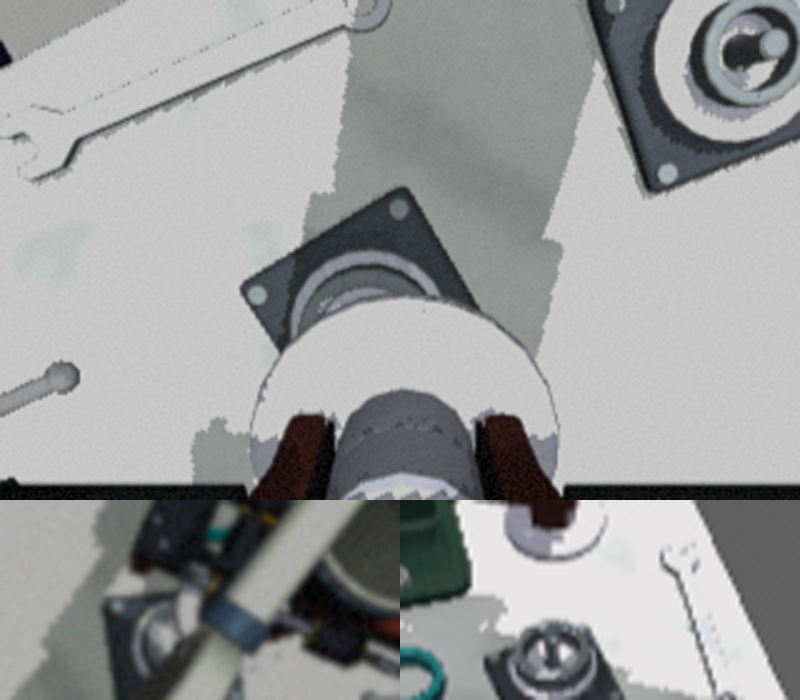

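```bash
python3 -c "
from h import *
to((.5445,-.387,.14))
T=ld('top1')
for u,v,z in((472,175,.08),(472,175,.0),(480,219,.06)):print(ray(T,u,v,z))"
```

```text
t 5.73 tcp [ 0.4865 -0.3417  0.219 ] F [ 0.8  0.3 -1.3] M [-0.04  0.   -0.01] w 0.0289 ydown [ 4.e-04 -3.e-04 -1.e+00]
(0.5445, -0.387, 0.14) [-0.0355  0.1976 -0.1805] in-plane frac
[ 0.56902136 -0.45155168  0.08      ]
[ 0.58747817 -0.48392506  0.        ]
[ 0.45045883 -0.47042475  0.06      ]
```

>>> jog_arm(
  delta_pos=[
    [-0.036,0,-0.18],
    [-0.036,0.05,-0.18],
    [-0.036,0.1,-0.18],
    [-0.036,0.15,-0.18],
    [-0.036,0.198,-0.18],
    [-0.036,0.198,-0.18],
    [-0.036,0.198,-0.18],
    [-0.036,0.198,-0.18],
  ],
  rotation=[
    [0,0,0],
    [0,0,0],
    [0,0,0],
    [0,0,0],
    [0,0,0],
    [0,0,0],
    [0,0,0],
    [0,0,0],
  ],
  gripper=[0,0,0,0,0,0,0,0],
)

```text
t: 6.4
tcp_pos: [0.5445, -0.3875, 0.1412]
ee_rot: [0.603, 0.37, -0.37, -0.602]
wrist_force: [-0.6, -0.2, -1.6]
gripper_width: 0.0292
```

>>> jog_arm(
  delta_pos=[
    [0,0,0],
    [0,0,0],
    [0,0,0],
    [0,0,0],
    [0,0,0],
    [0,0,0],
  ],
  rotation=[
    [0,0,0],
    [0,0,0],
    [0,0,0],
    [0,0,0],
    [0,0,0],
    [0,0,0],
  ],
  gripper=[0,0,0,0,0,0],
)

```text
t: 6.9
tcp_pos: [0.5442, -0.3872, 0.1398]
ee_rot: [0.603, 0.37, -0.37, -0.602]
wrist_force: [-1.0, -0.7, -0.9]
gripper_width: 0.0288
```

```bash
python3 -c "
from h import *
to()
g=snap('wrist','w4');print([np.round(proj(g,(.491,-.36,z)),1) for z in(.014,.032,.05,.064)]);o=observe()
p=o['tcp_pos'];print('flange top c',proj(g,p+[0,0,-.0114]),'under',proj(g,p-[0,0,.0194]))
cv2.imwrite('pics/w4c.png',cv2.resize(cv2.imread('pics/w4.png')[90:290,190:430],None,fx=3,fy=3,interpolation=cv2.INTER_CUBIC))
"
```

```text
t 6.9 tcp [ 0.5442 -0.3872  0.1398] F [-1.  -0.7 -0.9] M [0.01 0.02 0.02] w 0.0288 ydown [ 2.e-04 -2.e-04 -1.e+00]
[array([322. , 123.4]), array([322., 124.]), array([322.1, 124.7]), array([322.1, 125.3])]
flange top c [np.float64(321.79179122825343), np.float64(238.39321004717672)] under [np.float64(321.7834732885921), np.float64(233.40551332711956)]
```

View pics/w4c.png

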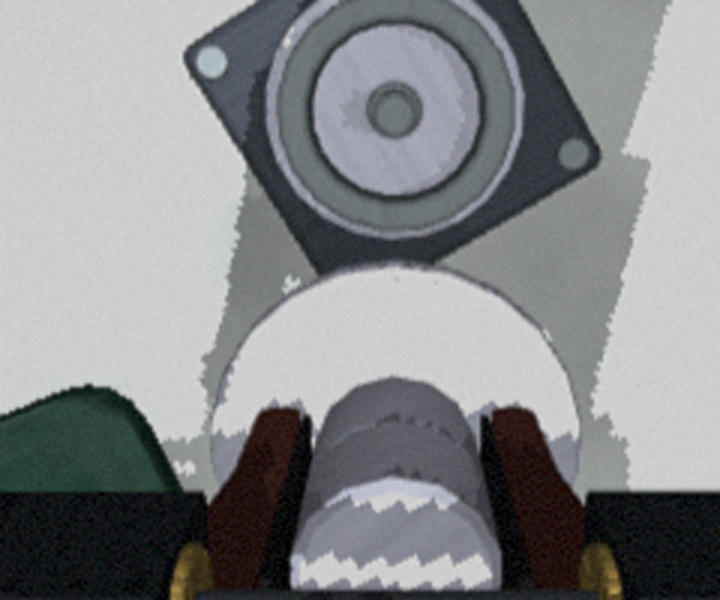

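```bash
python3 -c "
from h import *
g=ld('w4');o=observe();R=Ro.from_quat(o['ee_rot']).as_matrix();p=o['tcp_pos']
print('pin',ray(g,321.0,126.3,.064).round(4))
for z in(-.0114,-.0194): print(proj(g,p+[0,0,z]+.035*R[:,2]),proj(g,p+[0,0,z]+.035*R[:,2]+.001*R[:,2]))
x=ray(g,321,126.3,.064)
to((x[0],x[1],.105),(x[0],x[1],.088))"
```

```text
pin [ 0.4913 -0.361   0.064 ]
[np.float64(321.80712257991945), np.float64(176.7451214576165)] [np.float64(321.80758259164213), np.float64(174.89539261130105)]
[np.float64(321.79777139114725), np.float64(174.11913303161595)] [np.float64(321.79819953705544), np.float64(172.34384704278557)]
t 6.95 tcp [ 0.5442 -0.3872  0.1396] F [-0.1  0.  -2.2] M [0.02 0.02 0.06] w 0.0291 ydown [ 1.e-04 -0.e+00 -1.e+00]
(np.float64(0.4912535284542993), np.float64(-0.3609806564288777), 0.105) [-0.0013  0.0865  0.1478] in-plane frac
(np.float64(0.4912535284542993), np.float64(-0.3609806564288777), 0.088) [-0.0013  0.129   0.1478] in-plane frac
```

```bash
python3 -c "
from h import *
a=cv2.cvtColor(cv2.imread('pics/w4.png'),cv2.COLOR_BGR2GRAY)
print(a[170:185,318:327].mean(1).round().tolist())
print(a[225:232,255:268].mean(0).round().tolist(),a[225:232,378:390].mean(0).round().tolist())
print(a[120:134,310:333].round().tolist()[6], a[115:140,319:323].mean(1).round().tolist())"
```

```text
[52.0, 50.0, 48.0, 50.0, 48.0, 51.0, 67.0, 97.0, 122.0, 171.0, 206.0, 207.0, 203.0, 202.0, 206.0]
[206.0, 206.0, 204.0, 182.0, 160.0, 143.0, 170.0, 199.0, 206.0, 206.0, 206.0, 205.0, 206.0] [205.0, 208.0, 207.0, 201.0, 159.0, 132.0, 138.0, 139.0, 141.0, 160.0, 183.0, 177.0]
[143, 135, 93, 100, 95, 93, 111, 114, 114, 118, 116, 115, 118, 118, 114, 114, 114, 87, 90, 90, 101, 155, 160] [164.0, 148.0, 117.0, 102.0, 100.0, 74.0, 90.0, 103.0, 117.0, 119.0, 118.0, 117.0, 118.0, 117.0, 116.0, 118.0, 118.0, 117.0, 112.0, 99.0, 96.0, 131.0, 158.0, 164.0, 164.0]
```

>>> jog_arm(
  delta_pos=[
    [-0.001,0,0.08],
    [-0.001,0,0.15],
    [-0.001,0.04,0.15],
    [-0.001,0.08,0.15],
    [-0.001,0.12,0.15],
    [-0.001,0.12,0.15],
    [-0.001,0.12,0.15],
    [-0.001,0.12,0.15],
  ],
  rotation=[
    [0,0,0],
    [0,0,0],
    [0,0,0],
    [0,0,0],
    [0,0,0],
    [0,0,0],
    [0,0,0],
    [0,0,0],
  ],
  gripper=[0,0,0,0,0,0,0,0],
)

```text
t: 7.62
tcp_pos: [0.4908, -0.3607, 0.0926]
ee_rot: [0.603, 0.37, -0.37, -0.602]
wrist_force: [-0.4, -0.2, -1.4]
gripper_width: 0.0293
```

>>> jog_arm(
  delta_pos=[
    [0,0,0],
    [0,0,0],
    [0,0,0],
    [0,0,0],
    [0,0,0],
    [0,0,0],
  ],
  rotation=[
    [0,0,0],
    [0,0,0],
    [0,0,0],
    [0,0,0],
    [0,0,0],
    [0,0,0],
  ],
  gripper=[0,0,0,0,0,0],
)

```text
t: 8.12
tcp_pos: [0.4905, -0.3605, 0.0917]
ee_rot: [0.602, 0.37, -0.37, -0.602]
wrist_force: [0.2, 0.8, -1.6]
gripper_width: 0.0291
```

```bash
python3 -c "
from h import *
to((.4923,-.3615,.075),(.4923,-.3615,.069))"
```

```text
t 8.12 tcp [ 0.4905 -0.3605  0.0917] F [ 0.2  0.8 -1.6] M [ 0.01 -0.02  0.  ] w 0.0291 ydown [ 1.e-04 -1.e-04 -1.e+00]
(0.4923, -0.3615, 0.075) [-0.0002  0.0417 -0.005 ] in-plane frac
(0.4923, -0.3615, 0.069) [-0.0002  0.0567 -0.005 ] in-plane frac
```

>>> jog_arm(
  delta_pos=[
    [0,0.01,0],
    [0,0.018,0],
    [0,0.024,0],
    [0,0.03,0],
    [0,0.035,0],
    [0,0.035,0],
  ],
  rotation=[
    [0,0,0],
    [0,0,0],
    [0,0,0],
    [0,0,0],
    [0,0,0],
    [0,0,0],
  ],
  gripper=[0,0,0,0,0,0],
)

```text
t: 8.62
tcp_pos: [0.4905, -0.3604, 0.0769]
ee_rot: [-0.602, -0.37, 0.37, 0.603]
wrist_force: [1.9, -0.2, -2.2]
gripper_width: 0.0291
```

```bash
python3 -c "
from h import *
to()"
```

```text
t 8.62 tcp [ 0.4905 -0.3604  0.0769] F [ 1.9 -0.2 -2.2] M [-0.1  -0.23 -0.03] w 0.0291 ydown [-1.e-04  3.e-04 -1.e+00]
```

>>> jog_arm(
  delta_pos=[
    [0.001,0,-0.002],
    [0.001,0,-0.002],
    [0.001,0,-0.002],
    [0.001,0,-0.002],
  ],
  rotation=[
    [0,0,0],
    [0,0,0],
    [0,0,0],
    [0,0,0],
  ],
  gripper=[0,0,0,0],
)

```text
t: 8.95
tcp_pos: [0.4914, -0.3605, 0.0776]
ee_rot: [-0.602, -0.37, 0.37, 0.602]
wrist_force: [-0.8, -0.1, -2.2]
gripper_width: 0.0294
```

```bash
python3 -c "
from h import *
to();g=snap('side','s5')
print(proj(g,(.491,-.361,.05)))
cv2.imwrite('pics/s5c.png',cv2.resize(cv2.imread('pics/s5.png')[60:180,210:350],None,fx=5,fy=5,interpolation=cv2.INTER_CUBIC))"
```

```text
t 8.95 tcp [ 0.4914 -0.3605  0.0776] F [-0.8 -0.1 -2.2] M [ 0.02  0.01 -0.03] w 0.0294 ydown [-1.e-04  0.e+00 -1.e+00]
[np.float64(277.83087375714587), np.float64(117.30094356265764)]
```

View pics/s5c.png

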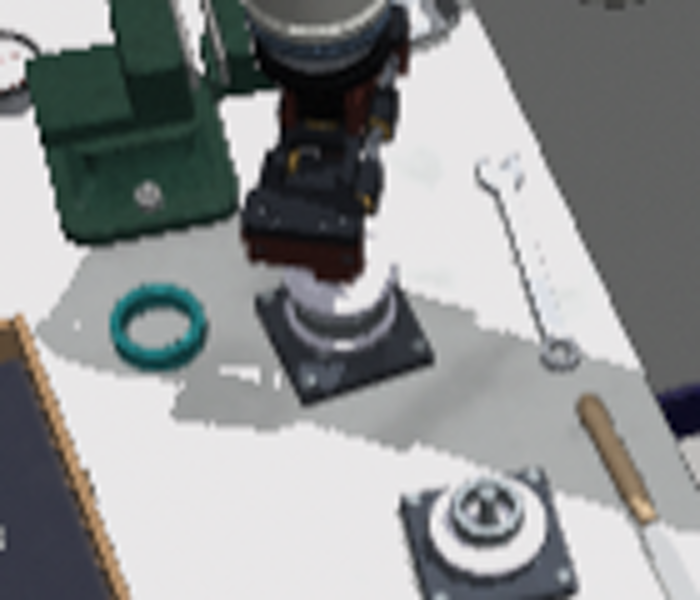

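>>> jog_arm(
  delta_pos=[
    [0,0.007,0],
    [0,0.014,0],
    [0,0.02,0],
    [0,0.023,0],
    [0,0.023,0],
    [0,0.023,0],
  ],
  rotation=[
    [0,0,0],
    [0,0,0],
    [0,0,0],
    [0,0,0],
    [0,0,0],
    [0,0,0],
  ],
  gripper=[0,0,0,0,0,0],
)

```text
t: 9.5
tcp_pos: [0.4914, -0.3605, 0.069]
ee_rot: [0.603, 0.37, -0.37, -0.602]
wrist_force: [-2.0, 2.1, 2.9]
gripper_width: 0.0292
```

>>> jog_arm(
  delta_pos=[
    [0,0,0],
    [0,0,0],
    [0,0,0],
  ],
  rotation=[
    [0,0,0],
    [0,0,0],
    [0,0,0],
  ],
  gripper=[0,0,0],
)

```text
t: 9.75
tcp_pos: [0.4915, -0.3605, 0.0687]
ee_rot: [0.603, 0.37, -0.37, -0.602]
wrist_force: [-1.6, 1.7, 2.9]
gripper_width: 0.0289
```

```bash
python3 -c "
from h import *
to()"
```

```text
t 9.75 tcp [ 0.4915 -0.3605  0.0687] F [-1.6  1.7  2.9] M [0.31 0.29 0.05] w 0.0289 ydown [ 3.e-04 -3.e-04 -1.e+00]
```

>>> jog_arm(
  delta_pos=[
    [0,0.003,0.0015],
    [0,0.008,0.0015],
    [0,0.013,0.0015],
    [0,0.018,0.0015],
    [0,0.022,0.0015],
    [0,0.022,0.0015],
    [0,0.022,0.0015],
  ],
  rotation=[
    [0,0,0],
    [0,0,0],
    [0,0,0],
    [0,0,0],
    [0,0,0],
    [0,0,0],
    [0,0,0],
  ],
  gripper=[0,0,0,0,0,0,0],
  force=60,
)

```text
t: 10.33
tcp_pos: [0.4914, -0.3605, 0.0608]
ee_rot: [0.603, 0.371, -0.37, -0.602]
wrist_force: [-1.0, 1.6, 8.6]
gripper_width: 0.0289
```

```bash
python3 -c "
from h import *
to()"
```

```text
t 10.33 tcp [ 0.4914 -0.3605  0.0608] F [-1.   1.6  8.6] M [ 0.36  0.21 -0.  ] w 0.0289 ydown [ 0.0017 -0.0012 -1.    ]
```

>>> jog_arm(
  delta_pos=[
    [0,0.002,0.001],
    [0,0.004,0.001],
    [0,0.006,0.001],
    [0,0.006,0.001],
    [0,0.006,0.001],
  ],
  rotation=[
    [0,0,0],
    [0,0,0],
    [0,0,0],
    [0,0,0],
    [0,0,0],
  ],
  gripper=[0,0,0,0,0],
)

```text
t: 10.75
tcp_pos: [0.4914, -0.3605, 0.0595]
ee_rot: [0.604, 0.371, -0.37, -0.601]
wrist_force: [-2.4, 2.2, 11.9]
gripper_width: 0.0293
```

```bash
python3 -c "
from h import *
to()"
```

```text
t 10.75 tcp [ 0.4914 -0.3605  0.0595] F [-2.4  2.2 11.9] M [0.42 0.26 0.01] w 0.0293 ydown [ 0.0029 -0.002  -1.    ]
```

>>> jog_arm(
  delta_pos=[
    [0,0.003,0],
    [0,0.005,0],
    [0,0.005,0],
    [0,0.005,0],
    [0,0.005,0],
  ],
  rotation=[
    [0,0,0],
    [0,0,0],
    [0,0,0],
    [0,0,0],
    [0,0,0],
  ],
  gripper=[0,0,0,0,0],
)

```text
t: 11.17
tcp_pos: [0.4916, -0.3606, 0.0594]
ee_rot: [0.604, 0.371, -0.37, -0.601]
wrist_force: [-4.6, 4.3, 19.2]
gripper_width: 0.029
```

```bash
python3 -c "
from h import *
to()"
```

```text
t 11.17 tcp [ 0.4916 -0.3606  0.0594] F [-4.6  4.3 19.2] M [0.94 0.84 0.04] w 0.029 ydown [ 0.0039 -0.0028 -1.    ]
```

>>> jog_arm(
  delta_pos=[
    [0,0,0.002],
    [0,0.001,0.003],
    [0,0.001,0.003],
    [0,0.001,0.003],
    [0,0.001,0.003],
    [0,0.001,0.003],
  ],
  rotation=[
    [0,0,0],
    [0,0,0],
    [0,0,0],
    [0,0,0],
    [0,0,0],
    [0,0,0],
  ],
  gripper=[0,0,0,0,0,0],
)

```text
t: 11.67
tcp_pos: [0.4914, -0.3606, 0.0594]
ee_rot: [0.605, 0.371, -0.369, -0.6]
wrist_force: [-1.7, 2.4, 18.4]
gripper_width: 0.0291
```

```bash
python3 -c "
from h import *
to();snap('side','s6');snap('wrist','w6')
s=cv2.resize(cv2.imread('pics/s6.png')[80:150,240:320],None,fx=5,fy=5,interpolation=cv2.INTER_CUBIC)
w=cv2.resize(cv2.imread('pics/w6.png')[100:270,220:420],None,fx=2,fy=2.06)[:350]
cv2.imwrite('pics/m6.png',np.hstack([s,w]))"
```

```text
t 11.67 tcp [ 0.4914 -0.3606  0.0594] F [-1.7  2.4 18.4] M [ 0.71  0.3  -0.01] w 0.0291 ydown [ 0.0061 -0.004  -1.    ]
```

View pics/m6.png

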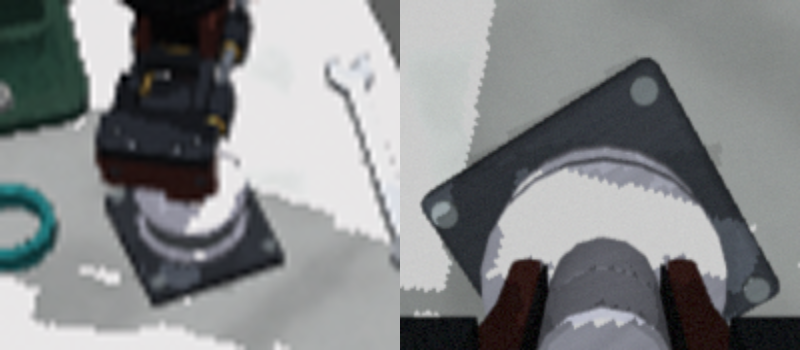

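```bash
python3 -c "
from h import *
to();print(close_job());to()"
```

```text
t 11.77 tcp [ 0.4915 -0.3605  0.0594] F [-2.2  3.3 18.3] M [ 0.71  0.35 -0.  ] w 0.0292 ydown [ 0.0061 -0.004  -1.    ]
the job is handed in; nothing more can be done
None
the job is handed in; nothing more can be done
```

I took the cover by its knob and slid it over the pin of the stand with the wider ring, the one farther to the robot's right. I then pressed it down to the stop and handed the job in at about 11.8 s, still gripping the knob.

**Travel:** Contact with the ring came at a TCP height of about 0.069 m, as expected for the underside at 50 mm. The tool stopped at 0.0594 m, so the underside is at about 40 mm, fully down. Pressing further raised the force from about 12 to 19 N with no more movement. It was about 18 N at hand-in.

**Pictures:** The last side and wrist views show the cover sitting level on the ring and table. I never touched the other stand, its ring or the turquoise ring.

**Remaining disagreements:** At the end the tool was tilted about 0.4°. About 4 N of sideways force and 0.8 N m of moment remained, so the bore is probably rubbing lightly on the pin.

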